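Lift the sample carrier with the odd bottle off its cooling plate

TASK

Two bottle carriers stand on cooling plates; one of the four sample bottles is shorter than the rest. Take the carrier that has the short bottle in it by its handle bar, lift it straight up with both its bottles until it is about 10 cm above its cooling plate, and hold it there level and still for two seconds, finishing with it still held in the air. Do not touch or tip the bottles, and leave the other carrier and everything else on the bench where they are.

Things in the scene. Friction and masses are not known exactly. Their poses are not given: they have to be found in the camera images.
- plate_left: left cooling plate (left is +y): a flat aluminium slab fixed to the bench, 120 (its x) x 190 (its y) x 25 high, with two small brass hose stubs on its far side. Origin: centre of its underside, on the bench; z up. Sizes in mm.
- carrier_left: steel bottle carrier, loose on the left cooling plate; both carriers are alike, 240 g empty. Low tray 68 (x) x 138 (y) x 28 mm high, walls 3; a divider makes two pockets along y (centres y = +34, -34), one upright bottle in each. End uprights at y = +71, -71 (4 thick, 16 wide) bear the handle bar over the bottles. Origin: centre of the underside, 25 mm above the bench at the start; z up.
- handle_left (a point): middle of the handle of carrier_left: a straight grey bar along the carrier's y, 146 mm long, 12 wide (x), 14 high; this point is its centre, 150 mm above the carrier's underside. With one short and one tall bottle aboard, the balance point is about 7 mm from here towards the tall one.
- plate_right: right cooling plate (left is +y): a flat aluminium slab fixed to the bench, 120 (its x) x 190 (its y) x 25 high, with two small brass hose stubs on its far side. Origin: centre of its underside, on the bench; z up. Sizes in mm.
- carrier_right: steel bottle carrier, loose on the right cooling plate; both carriers are alike, 240 g empty. Low tray 68 (x) x 138 (y) x 28 mm high, walls 3; a divider makes two pockets along y (centres y = +34, -34), one upright bottle in each. End uprights at y = +71, -71 (4 thick, 16 wide) bear the handle bar over the bottles. Origin: centre of the underside, 25 mm above the bench at the start; z up.
- handle_right (a point): middle of the handle of carrier_right: a straight grey bar along the carrier's y, 146 mm long, 12 wide (x), 14 high; this point is its centre, 150 mm above the carrier's underside. With one short and one tall bottle aboard, the balance point is about 7 mm from here towards the tall one.
- bottle_short: the only short sample bottle: amber glass, white cap, 52 across, 60 mm high, about 70 g. Origin: centre of its underside, 3 mm above the carrier's underside; z up. It stands loosely, with 3 to 5 mm play all round. Any of the four pockets may hold it.
- bottle_tall_1: tall sample bottle: amber glass, white cap, 52 across, 105 mm high, about 170 g; the three tall ones are alike. Origin: centre of its underside, 3 mm above the carrier's underside; z up. It stands loosely, with 3 to 5 mm play all round. Any of the four pockets may hold it.
- bottle_tall_2: tall sample bottle: amber glass, white cap, 52 across, 105 mm high, about 170 g; the three tall ones are alike. Origin: centre of its underside, 3 mm above the carrier's underside; z up. It stands loosely, with 3 to 5 mm play all round. Any of the four pockets may hold it.
- bottle_tall_3: tall sample bottle: amber glass, white cap, 52 across, 105 mm high, about 170 g; the three tall ones are alike. Origin: centre of its underside, 3 mm above the carrier's underside; z up. It stands loosely, with 3 to 5 mm play all round. Any of the four pockets may hold it.
- beaker: clear glass beaker, 60 across, 75 mm high, on the bench between the two plates; a bystander. Origin: centre of its underside.
- dish: white shallow dish, 80 across, 15 mm high, on the bench beyond the beaker; a bystander. Origin: centre of its underside.
- screwdriver: screwdriver lying on the bench beyond the right plate; a bystander. Origin: in the tool, on the bench.
- wrench: wrench lying on the bench beyond the left plate; a bystander. Origin: in the tool, on the bench.
- jar: white closed jar, 64 across, 75 mm high, on the bench to the right of the right plate; a bystander. Origin: centre of its underside.
- flange: steel ring, 90 across, 16 mm high, lying on the bench to the left of the left plate; a bystander. Origin: centre of its underside.
Mind the look-alikes: they are no part of the job. Leave any green or red look-alike of the carrier_left alone.

How it is judged:
By the outcome, as a careful person would: the job done as asked, in the order asked, and still so for the second after the job is handed in, while the arm keeps its last pose, push and grip.
It also fails if it takes over 35 s, if anything falls off the work surface, if the arm or the gripper's body presses on something with over 40 N, if the wrist force passes 120 N, or if a joint passes its speed limit or range.

ROBOT

A 7-joint arm with a two-finger parallel gripper is mounted at the origin on the work surface. World frame = base frame: x ahead of the robot, y to its left, z up, the work surface at z = 0. Lengths are in mm, angles in rad, forces in N, time in s.
With the tool pointing down it reaches from about 400 to 875 mm from the base axis. Payload 19.3 kg.
Tool frame: the origin (TCP) lies at the very end of the fingers, on their centre line; the grasp point (between the pads) lies 19 mm behind it (grip_point_offset is the z of the grasp point in the tool frame, in mm); z points along the fingers, x is the direction in which the jaws open and shut, and the axes are right-handed (so a half turn about z gives the same grasp; the last joint's range is limited). The gripper opens to 85 mm and grips with 20 to 120 N. Pads are 22 mm wide; open, the fingers measure 114 mm over their backs; the gripper's body (76 mm by 85 mm) begins 54 mm behind the grasp point. The pads swing forward as they close: fully open they stand 13 mm farther back than shut.
Start: joints at [1.037, 0.521, -0.036, 1.599, 0.021, 1.021, -0.113], TCP at [279.566, -558.979, 231.291] pointing down, gripper open.
Joint ranges: [-2.91, 2.91], [-0.3, 2.13], [-1.5, 1.42], [0.17, 2.43], [-1.26, 4.41], [0.16, 1.93], [-2.52, 2.52]. Speed limits (rad/s): [1.89, 1.89, 2.39, 2.39, 3.01, 3.01, 3.01].

INTERFACE

Orientations are given as a 3x3 rotation matrix whose columns are the frame's x, y, z axes.
In Python, from workcell import movep, movel, goto_joints, open_gripper, clamp, wait, inverse_kinematics, read_state, camera, PlanningError, finish_job, grip_point_offset gives the robot as it stands. Calls block until the motion is done:
- movep(position, orientation): joint-space move of the TCP to a pose.
- movel(position, frame=None, max_speed=150, guard=None): straight line of the TCP; frame=None keeps the orientation; max_speed is the mean speed in mm/s. With guard (N) it stops when the force on the tool has changed by that much, and returns True; else False.
- goto_joints(angles): joint-space move.
- open_gripper() and clamp(): open the fingers fully, or close them until they stop; the grip force is fixed at half the most.
- wait(seconds).
- inverse_kinematics(position, orientation): joint angles nearest the present ones, or None.
- read_state(): the state.
- camera(name): name is "side" or "top"; returns a dict with "image" (420x560x3 uint8, blue, green, red), "range_z" (420x560 float32, mm along the optical axis (not along the pixel's ray), 0 where there is no reading), "fx", "fy", "cx", "cy" (pixels), "cam_to_world" (4x4, takes a point from camera to world coordinates). Camera axes: x right, y up, looking along -z (the intrinsics and any distortion apply to the point x, -y, -z); pixel columns grow to the right and rows downward; lengths in mm; the calibration is good to about 2 mm. A picture is of the moment at which its call begins.
A pose or a line that the arm cannot do raises PlanningError and nothing moves.
- finish_job(): hands the job in, once; it reports no verdict.
The state is a dict: "time": time; "qpos": joint angles; "qvel": joint speeds; "joint_efforts": joint torques, N m; "eef_pos": TCP position; "tool_rot": TCP orientation; "ft_force": force on the tool from outside, world axes, zero at the start; "torque": the same for the moment, N m; "finger_gap": finger opening in mm.
Only numpy, scipy, OpenCV 4.12 (cv2) and the standard library are available. Lean on these libraries where they do the work, as an engineer would, in place of code of your own. Each camera call takes 0.05 s, during which the arm holds its last target. There are 200 camera calls.

## Working session

There is one attempt and no reset: what is moved stays moved. The work goes in short steps, each a Python script; the robot and the scene stay as the last script left them, time stands still between calls to the robot, and variables do not carry over. Pictures are saved under pics/ and viewed, about 8 in all and at most 12, crops included, and the job is handed in when it is done.

```bash
mkdir -p pics; ls; cat > h.py <<'E'
import numpy as np, cv2
from workcell import *
def pts(c):
    z=c["range_z"]; v,u=np.mgrid[:z.shape[0],:z.shape[1]]
    P=np.stack([(u-c["cx"])/c["fx"]*z,-(v-c["cy"])/c["fy"]*z,-z,np.ones_like(z)],-1)
    W=(P@np.array(c["cam_to_world"]).T)[...,:3]; W[z<=0]=np.nan
    return W
E
python3 - <<'E'
from h import *
for n in("top","side"):
    c=camera(n); cv2.imwrite(f"pics/{n}0.png",c["image"]); print(n,{k:c[k] for k in c if k not in("image","range_z")}, (c["range_z"]>0).mean())
    np.save(f"{n}0.npy",pts(c))
s=read_state();print(s["tool_rot"],s["eef_pos"],s["time"],grip_point_offset)
E
```

```text
pics
top {'fx': 418.0851843575272, 'fy': 418.0851843575272, 'cx': 283.55748495392265, 'cy': 206.33297419453982, 'cam_to_world': array([[-1.74174109e-02,  9.91847803e-01, -1.26232208e-01,
         3.86946053e+02],
       [-9.99801247e-01, -1.85021225e-02, -7.42552495e-03,
         8.81310924e+00],
       [-9.70055438e-03,  1.26077785e-01,  9.91972929e-01,
         1.40645250e+03],
       [ 0.00000000e+00,  0.00000000e+00,  0.00000000e+00,
         1.00000000e+00]])} 0.9960374149659864
side {'fx': 546.7753360304241, 'fy': 546.7753360304241, 'cx': 291.33358708093783, 'cy': 209.62819363771493, 'cam_to_world': array([[-8.06348370e-01,  3.90174234e-01, -4.44484391e-01,
        -9.22376569e+01],
       [-5.91434228e-01, -5.35505666e-01,  6.02859218e-01,
         8.96568552e+02],
       [-2.80377619e-03,  7.48997830e-01,  6.62566517e-01,
         1.09715433e+03],
       [ 0.00000000e+00,  0.00000000e+00,  0.00000000e+00,
         1.00000000e+00]])} 0.9956590136054422
[[ 4.47239977e-01 -8.94413834e-01 -5.45199184e-04]
 [-8.94413400e-01 -4.47240300e-01  8.85121250e-04]
 [-1.03549974e-03  9.17718487e-05 -9.99999460e-01]] [ 279.37965572 -558.73554798  230.79791487] 0.1 -18.700000000000003
```

View pics/top0.png

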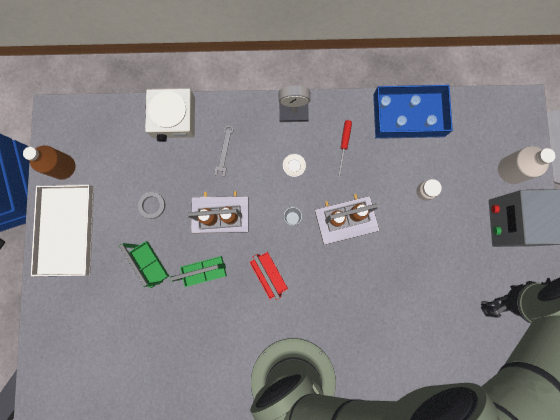

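View pics/side0.png

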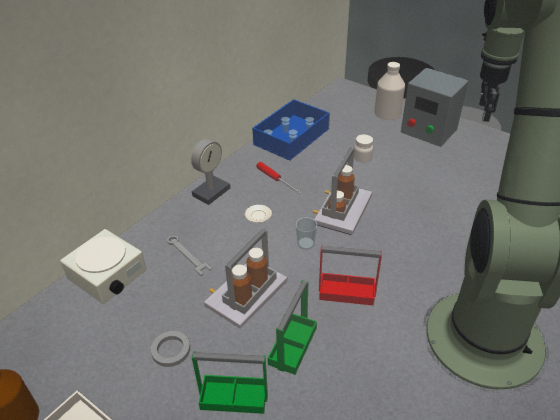

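The top view shows the carriers at about (218,213) and (347,217). In the side view the right carrier's near (+y) bottle, cap at (340,197), sits low beside a tall one at (347,172). Next I measure the bar and the cap heights.

```bash
python3 - <<'E'
from h import *
for n,(v0,v1,u0,u1) in (("top",(185,250,310,385)),("side",(140,235,310,380))):
    W=np.load(n+"0.npy")[v0:v1,u0:u1]; I=cv2.imread(f"pics/{n}0.png")[v0:v1,u0:u1].astype(int)
    ok=np.isfinite(W[...,2]); z=W[...,2]
    gray=(I.max(-1)-I.min(-1)<30)
    m=ok&(z>160)&(z<192)
    P=W[m]; print(n,"bar",len(P),np.percentile(P[:,2],[5,50,95]))
    (c,s,a)=cv2.minAreaRect(P[:,:2].astype(np.float32)); print(c,s,a)
    vx=cv2.fitLine(P[:,:2].astype(np.float32),cv2.DIST_HUBER,0,.01,.01).ravel(); t=(P[:,:2]-vx[2:])@vx[:2]
    print(vx,np.degrees(np.arctan2(vx[1],vx[0])),"ends",vx[2:]+vx[:2]*t.min(),vx[2:]+vx[:2]*t.max())
    w=ok&(I.min(-1)>185)&(z>60)&(z<150)
    k,l,st,ce=cv2.connectedComponentsWithStats(w.astype(np.uint8))
    for i in range(1,k):
        if st[i,4]>8: q=W[l==i]; print(" cap",ce[i]+[u0,v0],st[i,4],np.median(q,0),q[:,2].max())
E
python3 - <<'E'
import cv2
a=cv2.resize(cv2.imread("pics/top0.png")[180:255,305:390],None,fx=6,fy=6,interpolation=2)[:450,:400]
b=cv2.resize(cv2.imread("pics/side0.png")[140:240,300:385],None,fx=4.5,fy=4.5,interpolation=2)[:450,:390]
cv2.imwrite("pics/crop.png",cv2.hconcat([a[:450],b]))
E
```

```text
top bar 225 [173.15985744 180.31369291 185.28177365]
(525.8863525390625, -188.5345458984375) (15.949333190917969, 146.99819946289062) 13.175586700439453
[ 2.2305533e-01 -9.7480577e-01  5.2490027e+02 -1.8707962e+02] -77.11144 ends [ 508.87558879 -117.04789265] [ 541.66699697 -260.35428021]
 cap [360.5        205.85714286] 14 [ 545.76329371 -217.57330706  132.02718296] 136.8318649167893
 cap [362.78787879 212.96969697] 33 [ 524.01418987 -224.63267579  131.57305872] 137.07044602164524
 cap [339.33333333 219.33333333] 42 [ 510.88816845 -157.3794684    88.09131202] 92.70285767314567
side bar 210 [164.46449551 179.13025371 183.34236702]
(527.0787353515625, -187.9573974609375) (18.326629638671875, 156.06185913085938) 13.875368118286133
[ 2.1115898e-01 -9.7745174e-01  5.2220807e+02 -1.8169810e+02] -77.809715 ends [ 507.22025716 -112.31974872] [ 540.24166252 -265.17534025]
 cap [364.71111111 141.11111111] 45 [ 599.62927913 -448.74805148   74.04813188] 79.27020520854649
 cap [347.06521739 168.60869565] 46 [ 530.99807355 -222.40578779  132.62635333] 139.11891742486296
 cap [339.68421053 194.21052632] 38 [ 512.71672075 -158.5717007    87.42154776] 91.14937065882634
```

View pics/crop.png

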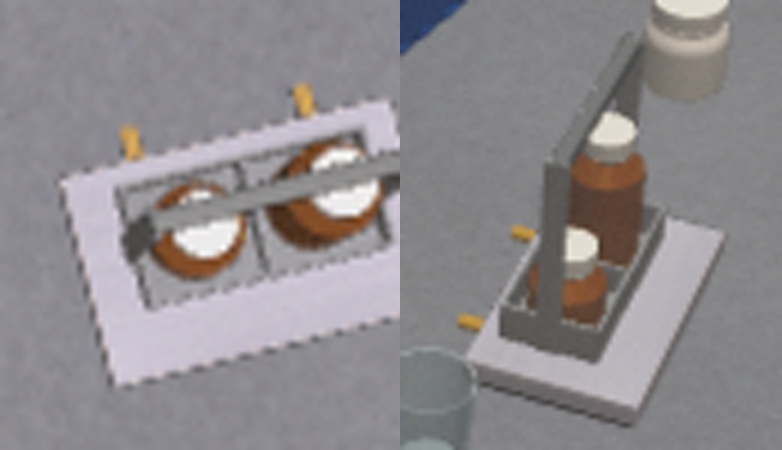

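Confirmed: the short bottle's cap (z 88) is in the right carrier's +y pocket and the tall one's cap (z 132) is in the −y pocket. The bar's centre is at about (526,−188.5), and it runs at −77°. Now I go above the balance point.

```bash
cat >> h.py <<'E'
a=np.radians(-77.2); B=np.array([np.cos(a),np.sin(a),0]); Z=np.array([0,0,-1.])
X=np.cross(B,Z)
G=np.array([526.2,-188.3,0])+7*B   # balance point (xy)
def rot(s): return np.column_stack([s*X,s*np.cross(Z,X),Z])
E
python3 - <<'E'
from h import *
p=G+[0,0,260]
q0=np.array(read_state()["qpos"]); best=None
for s in(1,-1):
    q=inverse_kinematics(p,rot(s)); print(s,q)
    if q is not None and (best is None or abs(q-q0).max()<best[0]): best=(abs(q-q0).max(),s)
s=best[1]; open("s","w").write(str(s))
e=read_state()["eef_pos"]; movel([e[0],e[1],300]); movep(G+[0,0,280],rot(s)); movel(G+[0,0,215],max_speed=100)
st=read_state(); print(s,st["time"],st["eef_pos"],st["ft_force"],st["finger_gap"])
t=camera("top"); c=camera("side")
i=np.hstack([cv2.resize(t["image"][170:260,300:390],(400,400),interpolation=2),cv2.resize(c["image"][100:240,280:420],(400,400),interpolation=2)])
cv2.imwrite("pics/hover.png",i)
E
```

```text
1 [ 0.58085821  0.42124114 -0.4520838   1.71735241  0.20734552  1.05049842
  0.28289271]
-1 [-0.01305157  0.41114342  0.35845314  1.74885613 -0.16619208  1.01137197
 -2.51165874]
1 3.125 [ 528.05208315 -195.23788005  215.48575377] [0.41465559 0.03749016 0.1327361 ] 85.35148257224543
```

View pics/hover.png

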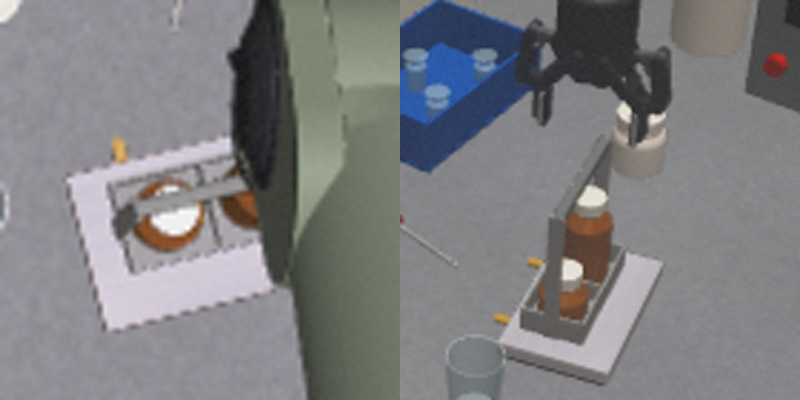

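The jaws straddle the bar in the side view: fingertips at (545,120) and (640,140), bar end at (605,140). I descend, clamp, then lift slightly and check.

```bash
python3 - <<'E'
from h import *
g=movel(G+[0,0,156],max_speed=50,guard=8); print("guard",g,read_state()["eef_pos"])
if not g:
    clamp(); wait(.3); st=read_state(); print(st["time"],st["eef_pos"],st["ft_force"],st["torque"],st["finger_gap"])
    if 9<st["finger_gap"]<16:
        print(movel(G+[0,0,171],max_speed=20)); wait(.4)
        st=read_state(); print(st["time"],st["eef_pos"],st["ft_force"],st["torque"],st["finger_gap"])
c=camera("side"); cv2.imwrite("pics/grip.png",cv2.resize(c["image"][120:240,280:420],(700,600),interpolation=2))
np.save("side1.npy",pts(c)); cv2.imwrite("pics/side1.png",c["image"])
E
```

```text
guard False [ 527.93383767 -195.18191233  156.30775172]
5.525 [ 527.83597557 -195.09652137  156.04807899] [ 1.15865462 -0.04523516  0.56116579] [ 0.05327688 -0.31200627  0.00614014] 10.628091559555095
False
6.825 [ 527.72992991 -195.11179114  170.94136841] [-0.14735711 -0.61126764 -4.97639321] [0.02998829 0.02756497 0.00710591] 10.923860890184553
```

View pics/grip.png

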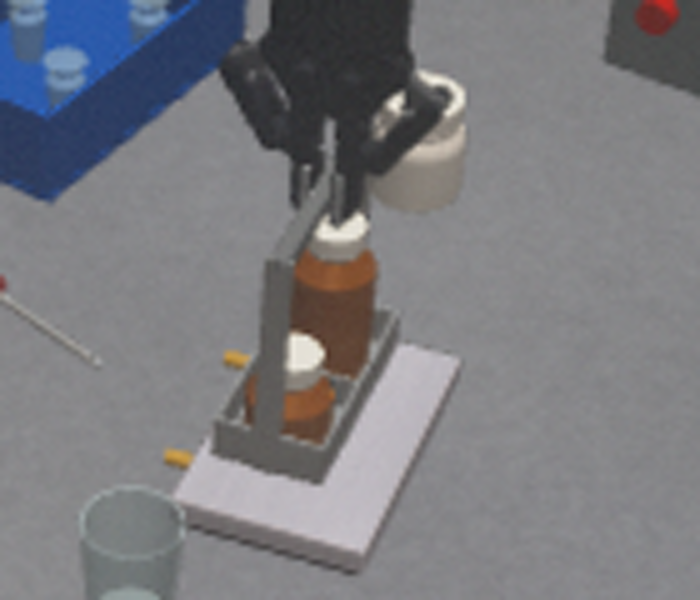

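The bar is gripped (gap 10.9 mm). The load is about 5 N, the full weight, with almost no moment, and the tray is clear of the plate. I lift the rest of the way.

```bash
python3 - <<'E'
from h import *
movel(G+[0,0,256],max_speed=40); wait(2.5)
st=read_state(); print(st["time"],st["eef_pos"],st["tool_rot"][:,2],st["ft_force"],st["torque"],st["finger_gap"])
c=camera("side"); t=camera("top")
W=pts(c); I=c["image"].astype(int)
v,u=np.mgrid[:420,:560]
for lo,hi,n in((255,292,"bar"),):
    m=(W[...,2]>lo)&(W[...,2]<hi)&(I.max(-1)>80)&(I.max(-1)-I.min(-1)<25)&(abs(W[...,0]-525)<60)&(abs(W[...,1]+188)<90)
    P=W[m]; s=(P-[526,-188,0])@B; print(n,len(P),[(k,np.round(np.percentile(P[(s>=k)&(s<k+20),2],90),1)) for k in range(-80,80,20) if ((s>=k)&(s<k+20)).sum()>5])
w=(I.min(-1)>170)&(W[...,2]>150)&(abs(W[...,0]-525)<60)&(abs(W[...,1]+188)<90)
k,l,s,ce=cv2.connectedComponentsWithStats(w.astype(np.uint8))
for i in range(1,k):
    if s[i,4]>8: print("cap",ce[i],s[i,4],np.median(W[l==i],0))
cv2.imwrite("pics/lift.png",np.hstack([cv2.resize(c["image"][40:240,200:400],(500,500),interpolation=2),cv2.resize(t["image"][150:290,100:420],None,fx=.9,fy=500/140)])[:, :788])
E
```

```text
11.65 [ 527.76369117 -195.12022542  256.00801075] [ 7.58980858e-06 -1.29663276e-05 -1.00000000e+00] [-0.34788438  0.04147499 -5.50402469] [ 0.00043013 -0.00551086  0.02026178] 10.627419914952085
bar 172 [(-80, np.float64(280.8)), (-60, np.float64(283.8)), (-40, np.float64(282.8)), (-20, np.float64(287.6)), (0, np.float64(287.2))]
cap [349.97435897 140.92307692] 39 [ 526.14588332 -216.54731975  232.61785804]
cap [341.92682927 166.34146341] 41 [ 511.98695893 -159.12173948  187.19170696]
```

View pics/lift.png

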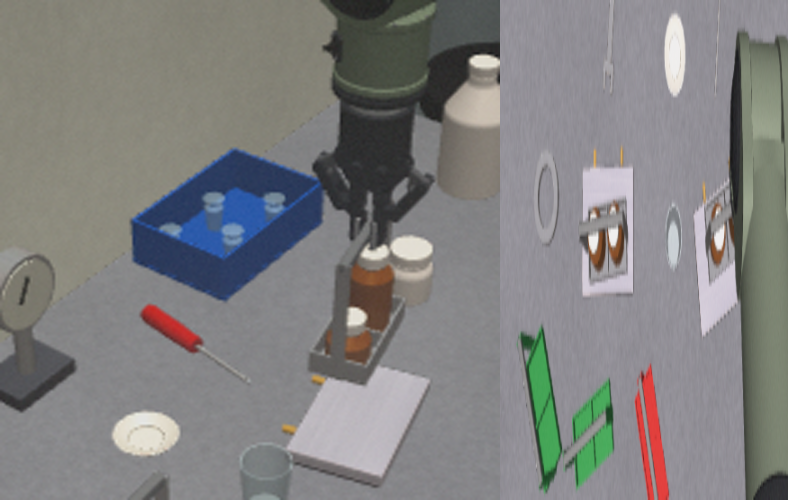

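The carrier hangs clear of its plate. Both caps have risen about 100 mm (z 232.6 and 187.2), so it is level, and it has been still for 2.5 s. I hand it in.

```bash
python3 -c "
from workcell import *
wait(.5);s=read_state();print(s['time'],s['eef_pos'],s['finger_gap'],abs(s['qvel']).max());finish_job()"
```

```text
12.25 [ 527.76141339 -195.12517727  256.01031034] 10.973554683480561 0.0019965565398596553
the job is handed in; nothing more can be done
```

The right carrier, which holds the short bottle in its +y pocket, is lifted 100 mm straight up and was still held in the air when I handed the job in. I gripped its bar at the balance point, about 7 mm from the middle towards the tall bottle.

- **Height and level:** in the side view the two bottle caps had risen 101 mm and 100 mm, which puts the carrier level to within the measuring noise. My bar-height reading rose by about 6 mm towards the gripper. I put this down to depth noise and gripper pixels and did not check it further.
- **Hold:** it stayed still for about 3 s before hand-in, at 12.25 s on the robot's clock. The gap was steady at about 10.6–11.0 mm on the 12 mm bar. The load read 5.0–5.5 N against an expected 4.7 N or so, with almost no moment.
- **Everything else:** the other carrier and the bystanders visible in the last pictures looked unmoved. I judged that by eye and did not measure it.

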